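# Fasten the sign board in its foot with the click wrench

## Robot

A 6-joint arm with a two-finger parallel gripper is mounted at the origin on a cart in front of the work surface, level with it; the furniture and walls round the work are solid. World frame = base frame: x ahead of the robot, y to its left, z up, the work surface at z = 0. Lengths are in mm, angles in degrees, forces in N, time in s.
With the tool pointing down it reaches from about 325 to 1000 mm from the base axis. Payload 5.1 kg.
Tool frame: the origin (TCP) lies midway between the tips of the shut fingers; the grasp point (between the pads) lies 19 mm behind it; z points along the fingers, y is the line along which they close (so a half turn about z gives the same grasp; the last joint's range is limited). The gripper opens to 85 mm and grips with 20 to 120 N. Pads are 22 mm wide; open, the fingers measure 114 mm over their backs; the gripper's body (76 mm by 85 mm) begins 54 mm behind the grasp point. The pads swing forward as they close: fully open they stand 13 mm farther back than shut.
Start: joints at [-72.857, 7.093, 94.555, -0, 78.352, -4.733], TCP at [242.152, -603.197, 206.522] pointing down, gripper open.
Joint ranges: [-149.61, 149.61], [-58.7, 133.49], [1.44, 155.28], [-77.14, 257.14], [18.33, 153.61], [-166.67, 166.67]. Speed limits (degrees/s): [147.25, 147.25, 180, 180, 180, 180].

## Interface

Orientations are given as [roll, pitch, yaw] about the fixed x, y, z axes, in that order (R = Rz(yaw) Ry(pitch) Rx(roll)).
In Python, from workcell import robot, eyes, finder gives the robot as it stands.
- The arm moves only by the tool carry_out, never from a script. Its argument "motion" is text: rows parted by semicolons, each of 5 numbers parted by spaces: the shift along the tool's x, y, z in mm, then the turn about the tool's z in rad, then the opening, from -1 (shut) to 1 (fully open). A call has 1 to 20 rows; each row shifts and turns the commanded pose from where the row before left it, along the tool's axes as they then stand; what a row does not reach is not made up. A row lasts 1/10 s, in which the tool goes at most 50 mm and 8.59 degrees, less where a joint would pass 70% of its speed; a pose out of reach is approached as far as the arm can. A call is refused whole if a number of a shift passes 50 or a number of a turn 0.15, either way. A call with a gripper value outside its range is refused whole. The fingers move at their own pace and stop on an object; the grip force is fixed at half the most. Time passes only in rows, so rows that do not move let the fingers close. It gives the time, the measured TCP pose, the force, the opening and the grip force at its end, in the units of the state.
- robot.get_obs(): the state, without advancing time (a new reading comes with each control period).
- eyes.get_image(name): name is "scene" or "top" or "wrist"; returns a dict with "pixels" (384x512x3 uint8, red, green, blue), "depth" (384x512 float32, mm along the optical axis (not along the pixel's ray), 0 where there is no reading), "intrinsics" (3x3 intrinsics, pixels), "R" (3x3) and "t" (3): a world point X has camera coordinates R X + t. Camera axes: x right, y down, z forward; pixel columns grow to the right and rows downward; lengths in mm; the calibration is good to about 2 mm. The wrist camera is an equidistant fisheye: a pixel r from the principal point sees the ray r / f radians off the axis. A picture is of the moment at which its call begins.
- robot.hand_in(): hands the job in; it is judged then, once.
Trained networks look in the newest picture that a camera, given by its name, has taken for a name from the list of things; names that differ only in an ending like _2 or _b are one class to them, and where a whole thing is asked for, a point or a joint stands for the part that bears it (a point fixed in the world has none). Each returns a list of dicts, best first, with "confidence" (0 to 1); they miss things now and then, are a little off and sometimes report something else, mostly with a low value. They report only what shows in the picture. A call takes as long as a camera call. They do not tell look-alikes from the thing itself.
- finder.outline_of(camera, thing): "mask" (384x512 bool, what is visible of it) and "position" ([column, row] in pixels, amid what is visible of it).
- finder.pinpoint(camera, thing): "position" ([column, row] in pixels: a listed point, or the origin of a listed thing).
The state is a dict: "clock": time; "joints": joint angles; "qd": joint speeds; "joint_torque": joint torques, N m; "ee_pos": TCP position; "ee_rot": TCP orientation; "ft_force": force on the tool from outside, world axes, zero at the start; "wrist_torque": the same for the moment, N m; "opening": opening from 0.0 (shut) to 1.0 (fully open); "grasp_force": force on a finger pad.
Only numpy, scipy, OpenCV 4.12 (cv2) and the standard library are available. Lean on these libraries where they do the work, as an engineer would, in place of code of your own. Each camera call takes 0.05 s, during which the arm holds its last target. There are 200 camera calls.

## Task

Gently slide the little wooden sign board along its channel until it is fully home against the end stop. Then tighten the foot's clamp bolt clockwise (seen from above) with the click wrench that is fitted on it: push the black grip round lightly with the fingertips, without squeezing it, until the handle breaks over at its hinge, and stop there before it reaches the end of its hinge travel. Let go so that the handle springs straight, with the board still home and the jars beside the work left alone.

Things in the scene. Friction and masses are not known exactly. Their poses are not given: they have to be found in the camera images.
- stand: Fixed sign foot: base plate 143 x 230 x 12 mm. Origin on the bolt axis at table height; x points from the bolt to the channel, y along the channel to its end stop, z up. Aluminium channel: centre line at x = 70 mm, floor 17 mm and wall tops 40 mm above the table, inner width 14 mm, from its open end y = -107 mm to the stop at y = 95 mm. Grey clamp block 50 x 52 mm, 45 mm high, at the bolt.
- stop_face (a point): Middle of the inner face of the channel's end stop, 45 mm above the table (stop 24 mm wide, top 70 mm above the table); axes as the stand's.
- sign_board: Loose upright wooden board, 10 mm thick (x), 100 mm long (y), 90 mm high (z), about 0.15 kg, in the channel with 2 mm play each side; origin at the centre of its underside, axes as the stand's. Its +y end goes against the stop: home when its origin is 50 mm from the stop face. Starts 40 to 65 mm short of that. Jamming it on the stop above 30 N spoils it.
- wrench_head (a point): Centre of the steel socket head (36 mm across, top 82 mm above the table), on the bolt axis, 71 mm above the table. Turns with the bolt. Its -x axis points along the short head arm to the handle hinge, 35 mm away. The bolt turns against drag, about 6 N at the grip's centre when slack, rising slowly; it stays where left. How far it must turn (0.2 to 0.8 rad) cannot be seen.
- wrench_grip (a point): Centre of the round black grip (25 mm thick, 78 mm long, level, 71 mm above the table), 130 mm from the bolt axis, 95 mm from the handle hinge. Its -x axis points to the handle's free end, 47 mm away; z up. Tightening moves it to its own +y. Push it only: over 25 N is too much. Starts pointing from the bolt toward the robot, 0.15 to 0.95 rad to the -y side of the stand's -x axis.
- wrench_handle (a joint): Break-over hinge of the handle, rad: 0 straight, grows clockwise, hard end 0.30. Stays near 0 up to the set torque (about 9 N square on the grip's centre, more nearer the head), then gives way, the push falling to about 2 N near the hard end. Springs back when let go. The break-over counts from 0.12; above 0.27 it is driven into its end.
- jar_a: Glass jar with a dark lid, 72 mm across, 79 mm high, loose, beside the foot's stop end; origin at the centre of its underside.
- jar_b: Lower glass jar with a dark lid, 68 mm across, 67 mm high, loose, on the same side but nearer to the robot; origin at the centre of its underside.
- picks: Small clear jar of toothpicks, 45 mm across, 68 mm high, loose, beside the foot's open channel end; origin at the centre of its underside.
There are look-alikes about, which are no part of the job. Of the things shaped like the sign_board, the wooden one is meant.

How it is judged (in metres and radians):
On the way, in this order (a step that is already met when the one before it is completed fails the run):
1. the board is home against the end stop (y of sign_board in the frame of stop_face above -0.053 m), for 0.2 s.
2. the click handle has broken over, the board still home (value of joint wrench_handle above 0.12 rad and y of sign_board in the frame of stop_face above -0.053 m), for 0.05 s.
At the end, for the whole second after the job is handed in: The board stands upright (within 7 degrees) on the channel floor, its end within 3 mm of the end stop, and the wrench handle, having broken over, is straight again (within 0.04 rad) and let go (value of joint wrench_handle below 0.04 rad and y of sign_board in the frame of stop_face above -0.053 m and z of sign_board in the frame of stand below 0.021 m and angle between sign_board's own z axis and vertical below 0.12 rad and linear speed of sign_board below 0.02 m/s); the robot touches nothing.
It fails at once if the handle is driven on into the end of its hinge travel (over 0.27 rad) (value of joint wrench_handle above 0.27 rad).
It fails at once if the handle breaks over before the board is home (value of joint wrench_handle above 0.12 rad and y of sign_board in the frame of stop_face below -0.056 m).
It fails at once if the board is jammed against the stop with more than 30 N (contact force between sign_board and stand above 30 N).
It fails at once if a jar beside the work is moved more than 20 mm (distance of any of jar_a, jar_b, picks from where it was at the start of the episode above 0.02 m).
It fails at once if the fingers press or squeeze the wrench or the foot with more than 25 N (contact force between the fingers and stand above 25 N).
It also fails if it takes over 61 s, if anything falls off the work surface, if the arm or the gripper's body presses on something with over 40 N, if the wrist force passes 120 N, or if a joint passes its speed limit or range.

## Working session

There is one attempt and no reset: what is moved stays moved. The work goes in short steps, Python scripts to look and compute and a tool call to move; the robot and the scene stay as the last step left them, time stands still between calls to the robot, and variables do not carry over. Pictures are saved under pics/ and viewed, at most 10 in all, crops included, and the job is handed in when it is done.

Besides the shell and the picture viewer there is one more tool, called after "Emit:" as name(argument=value, ...) on one line, values as JSON. carry_out: Moves the arm, as the interface text tells. Its arguments: {"type":"object","properties":{"motion":{"type":"string"}},"required":["motion"]}

```bash
mkdir -p pics; cat > h.py <<'E'
import numpy as np, cv2
from workcell import robot, eyes, finder
def ray(im,p):
    K=im["intrinsics"];R=im["R"];t=im["t"]
    d=np.array([(p[0]-K[0,2])/K[0,0],(p[1]-K[1,2])/K[1,1],1.])
    return -R.T@t, R.T@d
def at_z(im,p,z):
    o,d=ray(im,p); return o+d*(z-o[2])/d[2]
def at_depth(im,p):
    o,d=ray(im,p); return o+d*im["depth"][int(round(p[1])),int(round(p[0]))]
E
cat > a.py <<'E'
from h import *
print(robot.get_obs())
ims={c:eyes.get_image(c) for c in("scene","top")}
for c,im in ims.items():
    cv2.imwrite(f"pics/{c}0.png",cv2.resize(im["pixels"][:,:,::-1],(800,600)))
    for n in("stand","stop_face","sign_board","wrench_head","wrench_grip","jar_a","jar_b","picks"):
        for r in finder.pinpoint(c,n)[:3]:
            p=r["position"];z={"stop_face":45,"wrench_head":71,"wrench_grip":71,"sign_board":17}.get(n,0)
            print(c,n,np.round(p),round(r["confidence"],2),np.round(at_z(im,p,z)),np.round(at_depth(im,p)))
E
python3 a.py
```

```text
{'clock': 0.0, 'joints': array([-7.28565183e+01,  7.13464492e+00,  9.46353810e+01,  1.76521863e-03,
        7.83506639e+01, -4.73100076e+00]), 'qd': array([-0.0255707 , -0.04187815, -0.01888255,  0.08636129, -0.11138402,
        0.07427652]), 'joint_torque': array([-2.51447775e-03, -4.23611283e+01, -3.65455270e+01, -3.35783134e-04,
        6.93536305e-03, -6.25438304e-06]), 'ee_pos': array([ 241.97482949, -602.56262504,  205.22668506]), 'ee_rot': array([-1.79879864e+02, -1.16764317e-02,  2.18741119e+01]), 'ft_force': array([-1.07205975,  0.1052673 , -0.27247954]), 'wrist_torque': array([-0.00028269, -0.03883931,  0.01632975]), 'grasp_force': 0.0, 'opening': 1.0003986368487312}
scene stand [241. 215.] 0.74 [542. 101.   0.] [531. 120.  16.]
scene stop_face [188. 207.] 0.7 [622. 190.  45.] [620. 193.  48.]
scene sign_board [220. 192.] 0.81 [621.  68.  17.] [604.  92.  36.]
scene sign_board [321. 184.] 0.8 [427. -96.  17.] [ 435. -120.    2.]
scene sign_board [285. 161.] 0.57 [ 557. -157.   17.] [ 571. -189.   -2.]
scene wrench_head [239. 184.] 0.96 [558.  85.  71.] [548. 101.  83.]
scen
[... 584 characters left out ...]
e [218. 162.] 0.83 [620. 181.  45.] [620. 181.  43.]
top sign_board [369. 181.] 0.98 [ 568. -194.   17.] [ 567. -192.   25.]
top sign_board [339. 232.] 0.69 [ 441. -115.   17.] [ 444. -102.   92.]
top sign_board [259. 162.] 0.64 [622.  80.  17.] [616.  79.  58.]
top wrench_head [258. 185.] 0.8 [558.  83.  71.] [557.  82.  83.]
top wrench_grip [278. 239.] 0.66 [429.  37.  71.] [429.  37.  81.]
top jar_a [164. 212.] 0.98 [501. 329.   0.] [499. 311.  65.]
top jar_a [176. 175.] 0.78 [595. 299.   0.] [585. 279.  78.]
top jar_b [164. 212.] 0.98 [501. 329.   0.] [499. 311.  65.]
top jar_b [176. 175.] 0.78 [595. 299.   0.] [585. 279.  78.]
top picks [324. 188.] 0.81 [554. -83.   0.] [554. -83.   4.]
```

View pics/scene0.png

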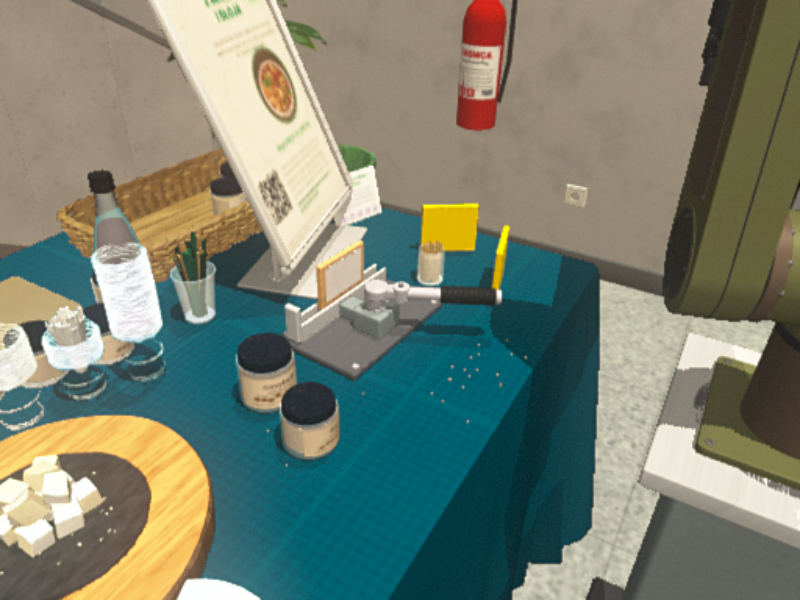

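View pics/top0.png

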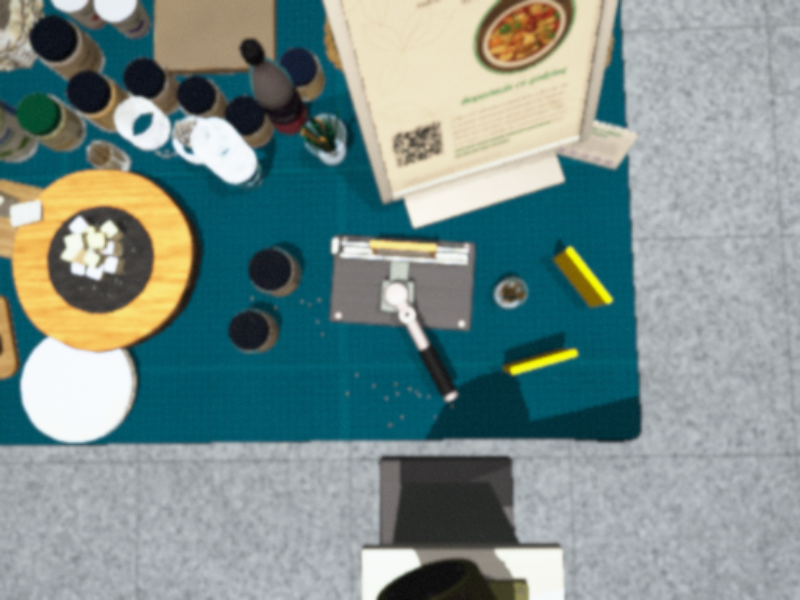

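The scene shows the grey foot with the wooden board in its channel (scene (340,273), top (405,247)). The wrench grip is at top (435,370), and the jars are at top (273,270), (253,330) and (510,292).
There are three sign-board-shaped candidates: the wooden one at top (405,247), and two yellow ones at (583,275) and (541,361). Only the wooden one is wood and stands in the channel. I'll confirm it in a crop and measure.

```bash
cat > b.py <<'E'
from h import *
im=eyes.get_image("top")
K,R,t,D=im["intrinsics"],im["R"],im["t"],im["depth"]
v,u=np.mgrid[:384,:512]
d=np.stack([(u-K[0,2])/K[0,0],(v-K[1,2])/K[1,1],np.ones_like(u)],-1)*D[...,None]
P=(d-t)@R  # R^T(d-t)
print("cam",-R.T@t)
def lay(n,x0,x1,y0,y1,z0,z1):
    m=(P[...,0]>x0)&(P[...,0]<x1)&(P[...,1]>y0)&(P[...,1]<y1)&(P[...,2]>z0)&(P[...,2]<z1)&(D>0)
    q=P[m]; r=cv2.minAreaRect(q[:,:2].astype(np.float32)); print(n,len(q),np.round(r[0],1),np.round(r[1],1),round(r[2],1),"z",np.round(np.median(q[:,2]),1), q.min(0).round(),q.max(0).round())
lay("plate",470,680,-60,230,7,18)
lay("wall",590,660,-60,230,33,48)
lay("stop",590,660,150,230,60,80)
lay("board",590,660,-60,230,95,120)
lay("head",530,585,60,110,78,90)
lay("grip",350,490,-60,90,55,95)
lay("behind200",480,900,-200,250,130,250)
lay("behind",640,900,-200,250,20,130)
lay("jara",540,660,230,340,60,95)
lay("jarb",440,540,230,370,50,95)
lay("picks",500,610,-140,-50,30,90)
for n in("sign_board","wrench_grip"):
  for o in finder.outline_of("top",n):
    q=P[o["mask"]]; print(n,np.round(o["position"]),round(o["confidence"],2),np.median(q,0).round(1),q.max(0).round())
c=eyes.get_image("scene")["pixels"][140:250,150:340,::-1]
e=im["pixels"][130:270,190:400,::-1]
cv2.imwrite("pics/crop1.png",np.vstack([cv2.resize(c,(520,300),interpolation=2),cv2.resize(e,(520,300),interpolation=2)]))
E
python3 b.py
```

```text
cam [471.11704052  55.70929318 975.81605986]
plate 3431 [594.6  84.7] [229.8 177.5] 85.1 z 12.8 [498. -32.   7.] [680. 205.  18.]
wall 413 [611.6  86.2] [207.4  42.7] 85.1 z 39.4 [591. -19.  33.] [640. 190.  47.]
stop 41 [629.1 186.5] [ 9.6 22.5] 78.4 z 70.0 [618. 182.  64.] [640. 193.  75.]
board 222 [620.1  80.6] [98.1 11.1] 84.7 z 107.2 [611.  32.  95.] [627. 130. 112.]
head 192 [548.8  90.9] [35.4 36.3] 89.5 z 82.1 [530.  73.  78.] [567. 109.  88.]
grip 455 [443.1  38.1] [109.2  25.3] 26.9 z 81.3 [392.   6.  70.] [488.  70.  88.]
behind200 7184 [791.2  26.4] [451.2 156.9] 88.1 z 195.7 [ 716. -200.  130.] [877. 250. 250.]
behind 3978 [830.  28.] [270.2 417.3] 18.2 z 91.7 [ 640. -200.   20.] [900. 250. 130.]
jara 693 [594.6 285.5] [66.9 69.9] 85.8 z 79.1 [560. 252.  61.] [629. 320.  84.]
jarb 612 [501.2 322.5] [64.7 66.2] 68.0 z 67.1 [469. 290.  50.] [535. 355.  73.]
picks 206 [554.  -85.1] [42.5 43.4] 43.7 z 51.3 [ 532. -108.   30.] [576. -63.  68.]
sign_board [376. 177.] 0.96 [ 570.9 -189.7   67.4] [612.  56. 976.]
sign_board [260. 162.] 0.84 [617.   82.9  99.2] [644. 137. 976.]
sign_board [344. 233.] 0.59 [ 448.2 -122.1   89.4] [471.  56. 976.]
sign_board [276. 234.] 0.51 [445.9  39.9  81.4] [528.  85. 976.]
wrench_grip [272. 230.] 0.59 [455.1  44.6  81.7] [531.  90. 976.]
```

View pics/crop1.png

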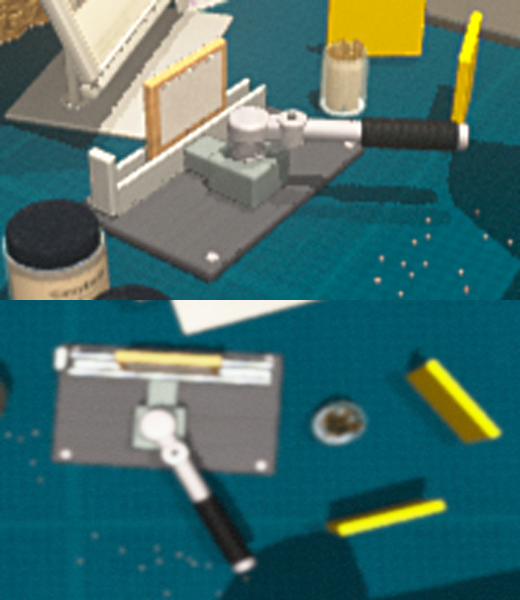

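The crop confirms it: the wood-framed board stands in the foot's channel, and the yellow ones lie loose on the table. The stand's yaw is about -4.9°, the bolt is at (549,91), and the board is about 49 mm short of home. Its -y end is at about (616,31). Next I shut the gripper and turn it to yaw 85.

Emit:
carry_out(motion="0 0 0 0.138 -1;0 0 0 0.138 -1;0 0 0 0.138 -1;0 0 0 0.138 -1;0 0 0 0.138 -1;0 0 0 0.138 -1;0 0 0 0.138 -1;0 0 0 0.138 -1")

```text
clock: 1.9
ee_pos: [242.2, -603.2, 206.5]
ee_rot: [-180.0, -0.0, -41.7]
ft_force: [-0.0, 0.1, -0.4]
opening: 0.002
grasp_force: 0.0
```

Emit:
carry_out(motion="0 0 0 -0.1383 -1;0 0 0 -0.1383 -1;0 0 0 -0.1383 -1;0 0 0 -0.1383 -1;0 0 0 -0.1383 -1;0 0 0 -0.1383 -1;0 0 0 -0.1383 -1;0 0 0 -0.1383 -1;0 0 0 -0.1383 -1;0 0 0 -0.1383 -1;0 0 0 -0.1383 -1;0 0 0 -0.1383 -1;0 0 0 -0.1383 -1;0 0 0 -0.1383 -1;0 0 0 -0.1383 -1;0 0 0 -0.1383 -1")

```text
clock: 3.5
ee_pos: [242.2, -603.2, 206.5]
ee_rot: [180.0, -0.0, 85.7]
ft_force: [-0.1, 0.2, -0.5]
opening: -0.002
grasp_force: 0.0
```

Emit:
carry_out(motion="31 15.9 0 0 -1;31 15.9 0 0 -1;31 15.9 0 0 -1;31 15.9 0 0 -1;31 15.9 0 0 -1;31 15.9 0 0 -1;31 15.9 0 0 -1;31 15.9 0 0 -1;31 15.9 0 0 -1;31 15.9 0 0 -1;31 15.9 0 0 -1;31 15.9 0 0 -1;31 15.9 0 0 -1;31 15.9 0 0 -1;31 15.9 0 0 -1;31 15.9 0 0 -1;31 15.9 0 0 -1;31 15.9 0 0 -1;31 15.9 0 0 -1;31 15.9 0 0 -1")

```text
clock: 5.5
ee_pos: [609.5, -9.3, 206.6]
ee_rot: [180.0, 0.0, 85.4]
ft_force: [-0.5, -0.9, 0.5]
opening: 0.005
grasp_force: 0.0
```

Emit:
carry_out(motion="0 3 31 0 -1;0 0 31 0 -1;0 0 31 0 -1;0 0 31 0 -1;0 0 30 0 -1;0 0 0 0 -1;0 0 0 0 -1")

```text
clock: 6.2
ee_pos: [611.7, -10.9, 52.6]
ee_rot: [-180.0, -0.0, 85.4]
ft_force: [1.2, 0.4, 0.8]
opening: 0.006
grasp_force: 0.0
```

Emit:
carry_out(motion="3 0 0 0 -1;3 0 0 0 -1;3 0 0 0 -1;3 0 0 0 -1;3 0 0 0 -1;3 0 0 0 -1;2 0 0 0 -1;2 0 0 0 -1;2 0 0 0 -1;2 0 0 0 -1;2 0 0 0 -1;2 0 0 0 -1;2 0 0 0 -1;2 0 0 0 -1;2 0 0 0 -1;2 0 0 0 -1")

```text
clock: 7.8
ee_pos: [614.9, 27.0, 52.6]
ee_rot: [180.0, 0.0, 85.4]
ft_force: [-0.4, -0.8, 0.1]
opening: -0.003
grasp_force: 0.5
```

Emit:
carry_out(motion="2 0 0 0 -1;2 0 0 0 -1;2 0 0 0 -1;2 0 0 0 -1;2 0 0 0 -1;2 0 0 0 -1;2 0 0 0 -1;2 0 0 0 -1;2 0 0 0 -1;2 0 0 0 -1;2 0 0 0 -1;2 0 0 0 -1;2 0 0 0 -1;2 0 0 0 -1;0 0 0 0 -1")

```text
clock: 9.3
ee_pos: [617.1, 55.3, 52.5]
ee_rot: [-180.0, -0.0, 85.4]
ft_force: [0.2, 0.0, 0.2]
opening: -0.0
grasp_force: 0.0
```

```bash
cat > c.py <<'E'
from h import *
import sys
im=eyes.get_image("top");s=eyes.get_image("scene")
K,R,t,D=im["intrinsics"],im["R"],im["t"],im["depth"]
v,u=np.mgrid[:384,:512]
P=(np.stack([(u-K[0,2])/K[0,0],(v-K[1,2])/K[1,1],np.ones_like(u)],-1)*D[...,None]-t)@R
ey=np.array([.085,.996])
def lay(n,x0,x1,y0,y1,z0,z1):
    q=P[(P[...,0]>x0)&(P[...,0]<x1)&(P[...,1]>y0)&(P[...,1]<y1)&(P[...,2]>z0)&(P[...,2]<z1)&(D>0)]
    if len(q): print(n,len(q),"ylocal",np.round([(q[:,:2]@ey).min(),(q[:,:2]@ey).max()],1),q.min(0).round(),q.max(0).round())
lay("board",590,660,20,230,98,115)
lay("stop",590,660,150,230,62,78)
cv2.imwrite(f"pics/{sys.argv[1]}.png",np.hstack([cv2.resize(s["pixels"][130:250,150:330,::-1],(400,300)),cv2.resize(im["pixels"][120:250,190:350,::-1],(400,300))]))
print(np.round(robot.get_obs()["ft_force"],1))
E
python3 c.py p2
```

```text
board 67 ylocal [144.1 219.1] [616.  92.  98.] [631. 166. 112.]
stop 48 ylocal [204.  244.7] [618. 152.  62.] [640. 193.  76.]
[-0.2 -0.   0.2]
```

View pics/p2.png

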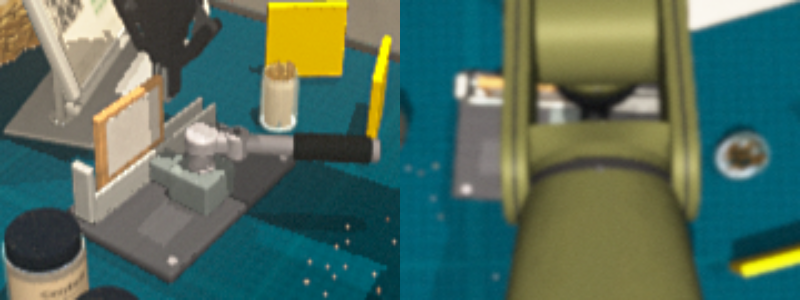

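The board has been pushed to y≈166, and about 14 mm remains to the stop (front face ≈181).

Emit:
carry_out(motion="1.5 0 0 0 -1;1.5 0 0 0 -1;1.5 0 0 0 -1;1.5 0 0 0 -1;1.5 0 0 0 -1;1 0 0 0 -1;1 0 0 0 -1;1 0 0 0 -1;0.5 0 0 0 -1;0.5 0 0 0 -1;0 0 0 0 -1")

```text
clock: 10.5
ee_pos: [618.0, 66.4, 52.5]
ee_rot: [-180.0, -0.0, 85.4]
ft_force: [-0.6, -1.6, -0.1]
opening: -0.001
grasp_force: 0.3
```

Emit:
carry_out(motion="0.5 0 0 0 -1;0.5 0 0 0 -1;0.5 0 0 0 -1;0 0 0 0 -1")

```text
clock: 10.9
ee_pos: [618.1, 67.9, 52.5]
ee_rot: [-180.0, -0.0, 85.4]
ft_force: [-0.7, -0.3, 0.4]
opening: 0.001
grasp_force: 0.3
```

Emit:
carry_out(motion="0.5 0 0 0 -1;0.5 0 0 0 -1;0 0 0 0 -1")

```text
clock: 11.2
ee_pos: [618.2, 68.9, 52.5]
ee_rot: [180.0, -0.0, 85.4]
ft_force: [0.1, -0.2, -0.6]
opening: 0.002
grasp_force: 0.3
```

```bash
python3 c.py p3
```

```text
board 56 ylocal [160.3 233.1] [618. 108.  98.] [631. 180. 111.]
stop 36 ylocal [220.1 245. ] [618. 168.  67.] [640. 193.  73.]
[-1.1 -1.3 -0.8]
```

Emit:
carry_out(motion="0.5 0 0 0 -1;0 0 0 0 -1")

```text
clock: 11.5
ee_pos: [618.2, 69.4, 52.5]
ee_rot: [180.0, -0.0, 85.4]
ft_force: [-0.0, 0.0, -0.1]
opening: -0.001
grasp_force: 0.4
```

Emit:
carry_out(motion="0.5 0 0 0 -1;0 0 0 0 -1")

```text
clock: 11.7
ee_pos: [618.3, 69.9, 52.5]
ee_rot: [-180.0, -0.0, 85.4]
ft_force: [0.2, -0.4, -0.8]
opening: 0.003
grasp_force: 0.4
```

Emit:
carry_out(motion="0.5 0 0 0 -1;0 0 0 0 -1")

```text
clock: 11.9
ee_pos: [618.3, 70.4, 52.5]
ee_rot: [180.0, -0.0, 85.4]
ft_force: [1.0, -0.6, -0.3]
opening: 0.003
grasp_force: 0.4
```

Emit:
carry_out(motion="0.5 0 0 0 -1;0 0 0 0 -1")

```text
clock: 12.1
ee_pos: [618.4, 70.9, 52.5]
ee_rot: [180.0, -0.0, 85.4]
ft_force: [0.1, -1.6, -0.3]
opening: -0.003
grasp_force: 0.4
```

Emit:
carry_out(motion="0.4 0 0 0 -1;0 0 0 0 -1")

```text
clock: 12.3
ee_pos: [618.4, 70.9, 52.5]
ee_rot: [-180.0, 0.0, 85.4]
ft_force: [-0.3, -1.8, 0.1]
opening: 0.003
grasp_force: 1.1
```

Emit:
carry_out(motion="0.4 0 0 0 -1;0 0 0 0 -1")

```text
clock: 12.5
ee_pos: [618.4, 71.0, 52.6]
ee_rot: [180.0, 0.1, 85.4]
ft_force: [0.1, -4.6, 0.4]
opening: -0.003
grasp_force: 2.4
```

The board is home: the tool has stopped at y 71.0 and the force is rising. Backing off, raising, turning and moving to the -y side of the grip.

Emit:
carry_out(motion="0 0 0 0 -1;-1 0 0 0 -1;-4 0 0 0 -1;-10 0 0 0 -1;-10 0 0 0 -1;-10 0 0 0 -1;-5 0 -20 0 -1;0 0 -20 0 -1;0 0 -20 0 -1;0 0 -20 -0.136 -1;0 0 0 -0.136 -1;0 0 0 -0.136 -1;0 0 0 -0.136 -1;7.6 -32.4 0 0 -1;7.6 -32.4 0 0 -1;7.6 -32.4 0 0 -1;7.6 -32.4 0 0 -1;7.6 -32.4 0 0 -1;0 0 0 0 -1")

```text
clock: 14.4
ee_pos: [450.0, -7.5, 131.6]
ee_rot: [-179.9, -0.0, 116.5]
ft_force: [0.4, -0.8, -0.2]
opening: 0.0
grasp_force: 0.0
```

```bash
python3 c.py p4; python3 - <<'E'
from h import *
im=eyes.get_image("scene")
K,R,t,D=im["intrinsics"],im["R"],im["t"],im["depth"]
v,u=np.mgrid[:384,:512]
P=(np.stack([(u-K[0,2])/K[0,0],(v-K[1,2])/K[1,1],np.ones_like(u)],-1)*D[...,None]-t)@R
for n in("wrench_grip","stop_face","wrench_head"):
    for r in finder.pinpoint("scene",n)[:2]: print(n,r["confidence"],np.round(at_z(im,r["position"],45 if n[0]=="s" else 71),1))
q=P[(P[...,0]>360)&(P[...,0]<500)&(P[...,1]>-10)&(P[...,1]<90)&(P[...,2]>60)&(P[...,2]<88)&(D>0)]
print(cv2.minAreaRect(q[:,:2].astype(np.float32)),q.mean(0))
q=P[(P[...,0]>590)&(P[...,0]<660)&(P[...,1]>20)&(P[...,1]<215)&(P[...,2]>95)&(P[...,2]<115)&(D>0)];print(q.min(0),q.max(0))
q=P[(P[...,0]>590)&(P[...,0]<660)&(P[...,1]>150)&(P[...,1]<215)&(P[...,2]>66)&(P[...,2]<76)&(D>0)];print(q.min(0),q.max(0))
E
```

```text
board 212 ylocal [134.9 232.7] [615.  83.  99.] [631. 180. 112.]
stop 41 ylocal [203.7 244.9] [618. 152.  65.] [640. 193.  78.]
[0.8 0.3 0.3]
stop_face 0.97 [624. 191.  45.]
stop_face 0.5 [519.1  -6.4  45. ]
wrench_head 0.96 [548.6  96.2  71. ]
((445.2845458984375, 44.55060577392578), (123.98931884765625, 20.210147857666016), 28.177661895751953) [440.66862747  45.27117339  76.6037651 ]
[612.77178912  82.08846406  95.15606044] [628.8248461  182.66324334 109.96272307]
[615.74936561 150.24212106  66.02857178] [637.48694711 192.70803102  75.94646076]
```

View pics/p4.png

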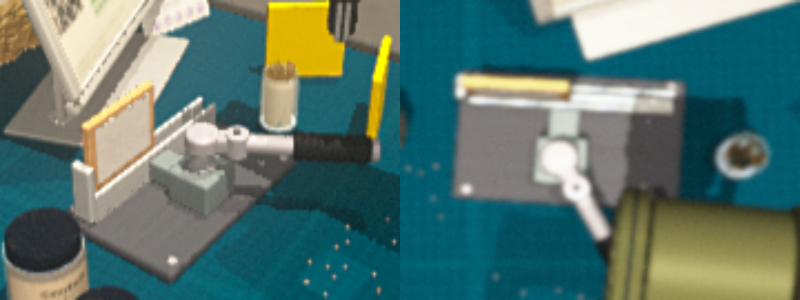

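The picture shows the board hard against the stop and the wrench untouched. Lowering beside the grip and approaching it.

Emit:
carry_out(motion="0 0 20 0 -1;0 0 20 0 -1;0 0 20 0 -1;0 0 18 0 -1;3 0 0 0 -1;3 0 0 0 -1;3 0 0 0 -1;3 0 0 0 -1;2 0 0 0 -1;2 0 0 0 -1;0 0 0 0 -1")

```text
clock: 15.8
ee_pos: [446.2, 7.8, 54.8]
ee_rot: [180.0, 0.0, 116.6]
ft_force: [0.3, 0.1, 0.8]
opening: 0.0
grasp_force: 0.0
```

Emit:
carry_out(motion="2 0 0 0 -1;2 0 0 0 -1;2 0 0 0 -1;0 0 0 0 -1")

```text
clock: 16.2
ee_pos: [443.3, 13.1, 54.5]
ee_rot: [-180.0, -0.0, 116.6]
ft_force: [0.5, -0.4, -0.1]
opening: -0.002
grasp_force: 0.0
```

Emit:
carry_out(motion="2 0 0 0 -1;2 0 0 0 -1;0 0 0 0 -1")

```text
clock: 16.5
ee_pos: [441.6, 16.7, 54.5]
ee_rot: [-180.0, -0.0, 116.6]
ft_force: [-0.1, 0.4, 0.0]
opening: 0.002
grasp_force: 0.0
```

Emit:
carry_out(motion="2 0 0 0 -1;0 0 0 0 -1")

```text
clock: 16.7
ee_pos: [440.7, 18.5, 54.5]
ee_rot: [-180.0, -0.0, 116.6]
ft_force: [0.1, -0.2, 0.5]
opening: 0.001
grasp_force: 0.0
```

Emit:
carry_out(motion="2 0 0 0 -1;0 0 0 0 -1")

```text
clock: 16.9
ee_pos: [439.9, 20.2, 54.6]
ee_rot: [180.0, 0.0, 116.6]
ft_force: [-0.8, 0.1, 0.3]
opening: -0.001
grasp_force: 0.2
```

Emit:
carry_out(motion="2 0 0 0 -1;0 0 0 0 -1")

```text
clock: 17.1
ee_pos: [439.3, 21.8, 54.8]
ee_rot: [180.0, 0.0, 116.6]
ft_force: [0.2, -1.2, 1.2]
opening: 0.001
grasp_force: 0.7
```

Emit:
carry_out(motion="-6 0 0 0 -1;-4 0 0 0 -1;0 0 7 0 -1;0 0 7 0 -1;2 0 0 0 -1;2 0 0 0 -1;0 0 0 0 -1")

```text
clock: 17.8
ee_pos: [442.3, 15.2, 40.8]
ee_rot: [-180.0, 0.2, 116.6]
ft_force: [0.8, -7.2, 2.1]
opening: -0.003
grasp_force: 3.2
```

Emit:
carry_out(motion="2 0 0 0 -1;2 0 0 0 -1;0 0 0 0 -1")

```text
clock: 18.1
ee_pos: [440.4, 18.7, 40.7]
ee_rot: [-180.0, 0.2, 116.6]
ft_force: [0.9, -7.4, 2.0]
opening: 0.002
grasp_force: 3.3
```

Emit:
carry_out(motion="2 0 0 0 -1;0 0 0 0 -1")

```text
clock: 18.3
ee_pos: [439.5, 20.4, 40.7]
ee_rot: [-180.0, 0.2, 116.6]
ft_force: [0.1, -6.8, 2.0]
opening: 0.0
grasp_force: 3.4
```

Emit:
carry_out(motion="3 -0.5 0 0.035 -1;3 -0.5 0 0.035 -1;3 -0.5 0 0.03 -1;0 0 0 0 -1")

```text
clock: 18.7
ee_pos: [434.3, 28.1, 40.7]
ee_rot: [-180.0, 0.2, 110.9]
ft_force: [0.1, -6.2, 2.1]
opening: 0.0
grasp_force: 3.3
```

Emit:
carry_out(motion="3 -0.5 0 0.023 -1;3 -0.5 0 0.023 -1;0 0 0 0 -1")

```text
clock: 19.0
ee_pos: [431.5, 33.5, 40.7]
ee_rot: [180.0, 0.2, 108.2]
ft_force: [0.9, -6.4, 1.8]
opening: 0.002
grasp_force: 3.4
```

Emit:
carry_out(motion="3 -0.5 0 0.023 -1;3 -0.5 0 0.023 -1;0 0 0 0 -1")

```text
clock: 19.3
ee_pos: [428.9, 38.9, 40.8]
ee_rot: [180.0, 0.2, 105.6]
ft_force: [2.3, -6.6, 1.5]
opening: -0.004
grasp_force: 3.4
```

Emit:
carry_out(motion="3 -0.5 0 0.023 -1;2.5 -0.5 0 0.02 -1;0 0 0 0 -1")

```text
clock: 19.6
ee_pos: [426.7, 43.9, 40.9]
ee_rot: [179.9, 0.2, 103.1]
ft_force: [2.9, -7.3, 1.4]
opening: -0.002
grasp_force: 3.5
```

Emit:
carry_out(motion="3 -0.5 0 0.023 -1;2.5 -0.5 0 0.02 -1;0 0 0 0 -1")

```text
clock: 19.9
ee_pos: [424.7, 49.0, 40.9]
ee_rot: [179.9, 0.2, 100.7]
ft_force: [3.2, -5.8, 1.9]
opening: -0.003
grasp_force: 3.6
```

Emit:
carry_out(motion="3 -0.5 0 0.023 -1;2.5 -0.5 0 0.02 -1;0 0 0 0 -1")

```text
clock: 20.2
ee_pos: [423.0, 54.3, 41.0]
ee_rot: [179.8, 0.2, 98.2]
ft_force: [3.9, -6.8, 1.6]
opening: -0.003
grasp_force: 3.6
```

Emit:
carry_out(motion="3 -0.2 0 0.023 -1;2.5 -0.2 0 0.02 -1;0 0 0 0 -1")

```text
clock: 20.5
ee_pos: [421.5, 59.6, 40.8]
ee_rot: [179.9, 0.2, 95.8]
ft_force: [1.9, -7.1, 1.5]
opening: -0.001
grasp_force: 3.7
```

Emit:
carry_out(motion="3 -0.2 0 0.023 -1;2.5 -0.2 0 0.02 -1;0 0 0 0 -1")

```text
clock: 20.8
ee_pos: [420.2, 64.9, 40.6]
ee_rot: [179.9, 0.2, 93.3]
ft_force: [0.2, -7.7, 1.3]
opening: 0.001
grasp_force: 3.9
```

Emit:
carry_out(motion="3 -0.2 0 0.023 -1;2.5 -0.2 0 0.02 -1;0 0 0 0 -1")

```text
clock: 21.1
ee_pos: [419.1, 70.3, 40.4]
ee_rot: [-180.0, 0.2, 90.8]
ft_force: [-0.6, -8.3, 2.2]
opening: -0.005
grasp_force: 4.2
```

Emit:
carry_out(motion="2 -0.3 0 0.016 -1;2 -0.3 0 0.016 -1;0 0 0 0 -1")

```text
clock: 21.4
ee_pos: [418.3, 74.4, 40.4]
ee_rot: [-180.0, 0.2, 89.0]
ft_force: [0.2, -6.9, 2.4]
opening: 0.002
grasp_force: 3.8
```

Emit:
carry_out(motion="2 -0.3 0 0.016 -1;2 -0.3 0 0.016 -1;0 0 0 0 -1")

```text
clock: 21.7
ee_pos: [417.7, 78.7, 40.3]
ee_rot: [-180.0, 0.2, 87.2]
ft_force: [0.3, -7.4, 2.0]
opening: 0.0
grasp_force: 3.3
```

Emit:
carry_out(motion="2 -0.3 0 0.016 -1;2 -0.3 0 0.016 -1;0 0 0 0 -1")

```text
clock: 22.0
ee_pos: [417.2, 82.9, 40.3]
ee_rot: [-180.0, 0.2, 85.3]
ft_force: [-0.2, -5.6, 2.1]
opening: 0.004
grasp_force: 2.8
```

The force peaked and is falling, about 0.045 rad per step: broken over to about 0.13. One more small step, a short hold, then back off.

Emit:
carry_out(motion="2 -0.3 0 0.016 -1;2 -0.3 0 0.016 -1;0 0 0 0 -1")

```text
clock: 22.3
ee_pos: [417.0, 87.3, 40.2]
ee_rot: [-180.0, 0.1, 83.5]
ft_force: [-1.9, -4.9, 2.6]
opening: -0.001
grasp_force: 2.5
```

```bash
python3 - <<'E'
from h import *
im=eyes.get_image("scene")
cv2.imwrite("pics/p5.png",cv2.resize(im["pixels"][140:240,170:330,::-1],(800,500),interpolation=2))
E
```

```text
(no output)
```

View pics/p5.png

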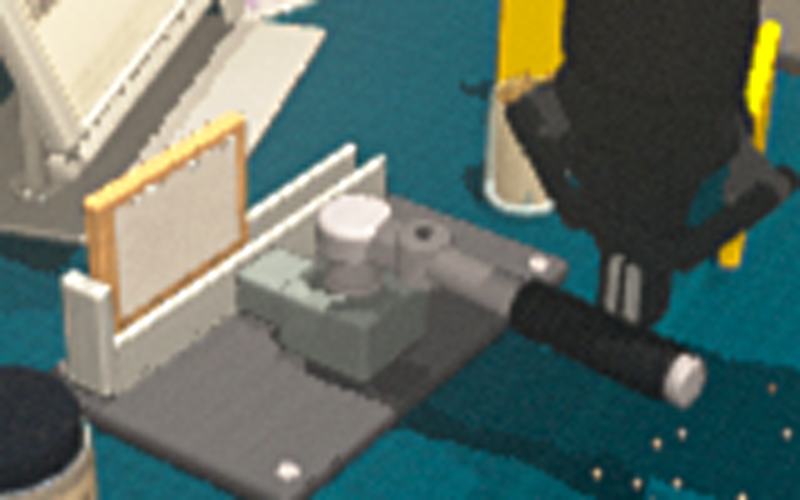

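The picture shows the handle clearly bent at the hinge (423,233) relative to the head arm, with the board home and the jars undisturbed. The estimate is about 0.17 rad. Releasing gently.

Emit:
carry_out(motion="0 0 0 0 -1;-2 0 0 0 -1;-3 0 0 0 -1;-3 0 0 0 -1;-3 0 0 0 -1;-4 0 0 0 -1;-4 0 0 0 -1;-5 0 0 0 -1;-6 0 0 0 -1;-8 0 0 0 -1;-10 0 0 0 -1;0 0 -20 0 -1;0 0 -30 0 -1;0 0 -40 0 -1;0 0 -40 0 -1;-20 0 0 0 -1;-20 0 0 0 -1;-20 0 0 0 -1;0 0 0 0 -1;0 0 0 0 -1")

```text
clock: 24.35
ee_pos: [404.8, -19.5, 170.4]
ee_rot: [-180.0, -0.0, 83.4]
ft_force: [0.3, 0.1, -0.1]
opening: -0.004
grasp_force: 0.0
```

```bash
python3 c.py p6; python3 - <<'E'
from h import *
im=eyes.get_image("scene")
cv2.imwrite("pics/p7.png",cv2.resize(im["pixels"][140:240,170:330,::-1],(800,500),interpolation=2))
E
```

```text
board 212 ylocal [134.9 233.1] [616.  83.  98.] [631. 180. 111.]
stop 42 ylocal [205.1 244.5] [618. 153.  63.] [640. 193.  78.]
[-0.9  0.4  0.5]
```

View pics/p7.png

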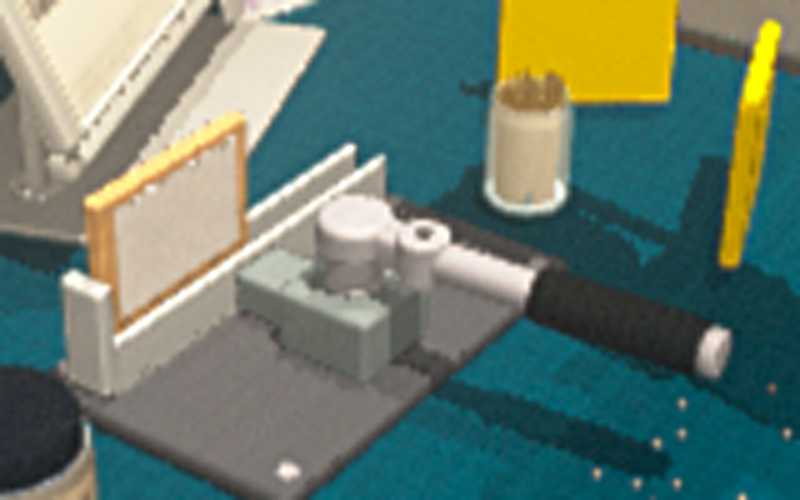

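The handle has sprung straight: its end went from (685,380) back to (712,350) while the head stayed put. The board is home and the robot is clear.

```bash
python3 -c "
from workcell import robot
print(robot.hand_in())"
```

```text
the job is handed in; nothing more can be done
None
```

The job is handed in, with no verdict shown: the board is home against the stop, the bolt is tightened until the handle broke over (about 0.17 rad, my estimate), the handle is released and straight again, and the jars were not touched.

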